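# Lock the grooming box with a fingertip press

## Task

The sky-blue flip-top box is shut but not locked. With the fingertips, gently press the round lock button on its lid all the way down, then draw the hand well clear of the box. Do not push the square release button beside it, do not lift, open or shove the box, and leave the brush, bowl, comb and massager where they are.

Things in the scene. Friction and masses are not known exactly. Their poses are not given: they have to be found in the camera images.
- box: Loose sky-blue hard plastic box, about 0.9 kg, lid shut. 140 (x) by 200 (y) by 75 mm high with the 13 mm lid. Origin: centre of the underside, z up. It may face any way. Hinge along the +x side, thumb lip mid -x side. Two white buttons on the lid: round at x -35, y +55 mm, square at x -35, y -55 mm; seen from above with the thumb lip nearest the viewer, the round one is on the left.
- lock_top (a point): Centre of the top face of the round white lock button, 24 mm across; moves with the button. Unpressed it is 10 mm above the lid (85 mm above the bench), fully down 2 mm above the lid (77 mm above the bench). It may start up to 1.5 mm down.
- lock (a joint): How far the round lock button is pressed, m: 0 is fully up, 0.008 is fully down at a hard stop. It moves against about 3.5 N of friction, has no spring, and stays where it is left.
- release_top (a point): Centre of the top face of the square white release button, 22 by 22 mm, 10 mm above the lid; to be left alone.
- release (a joint): How far the square release button is pressed, m: 0 is fully up, 0.008 is fully down. It moves against about 3.5 N and stays where it is left.
- lid (a joint): Opening of the box's lid, rad: 0 is shut, grows as it opens.
- brush: Loose metal pin brush lying pins up, 168 mm long (along its x), 55 mm wide, 29 mm high; origin on the underside, 85 mm from the handle's end; bystander.
- bowl: Loose empty white enamel bowl, 136 mm across the rim, 50 mm high; origin at the centre of its underside; bystander.
- comb: Loose cherrywood comb lying flat, 150 mm long (along its x), 36 mm wide, 8 mm thick; origin near the middle of its underside; bystander.
- massager: Loose grey ribbed silicone massager with a round knob on top, 83 mm across, 56 mm high; origin at the centre of its underside; bystander.

How it is judged:
By the outcome, as a careful person would: the job done as asked, in the order asked, and still so for the second after the job is handed in, with the robot touching nothing.
It also fails if it takes over 29 s, if anything falls off the work surface, if the arm or the gripper's body presses on something with over 40 N, if the wrist force passes 120 N, or if a joint passes its speed limit or range.

## Robot

A 6-joint arm with a two-finger parallel gripper is mounted at the origin on the work surface. World frame = base frame: x ahead of the robot, y to its left, z up, the work surface at z = 0. Lengths are in m, angles in degrees, forces in N, time in s.
With the tool pointing down it reaches from about 0.425 to 0.925 m from the base axis. Payload 12.5 kg.
Tool frame: the origin (TCP) lies midway between the tips of the shut fingers; the grasp point (between the pads) lies 19 mm behind it; z points along the fingers, x is the direction in which the jaws open and shut, and the axes are right-handed (so a half turn about z gives the same grasp; the last joint's range is limited). The gripper opens to 85 mm and grips with 20 to 120 N. Pads are 22 mm wide; open, the fingers measure 114 mm over their backs; the gripper's body (76 mm by 85 mm) begins 54 mm behind the grasp point. The pads swing forward as they close: fully open they stand 13 mm farther back than shut.
Start: joints at [66.601, 28.126, 89.318, -0, 62.55, -6.05], TCP at [0.186, 0.597, 0.231] pointing down, gripper open.
Joint ranges: [-177.58, 177.58], [-47.91, 125.51], [2.72, 160], [-65.01, 245.01], [3.68, 167.84], [-153.87, 153.87]. Speed limits (degrees/s): [127.2, 127.2, 159.86, 180, 180, 180].

## Interface

Orientations are given as a 3x3 rotation matrix whose columns are the frame's x, y, z axes.
In Python, from plant import sense, read_camera, camera_model, workorder gives the robot as it stands.
- The arm moves only by the shell command python3 -m creep 'ROWS' [OPENING] [FORCE]. ROWS is JSON, a list of rows, each a list of 6 numbers: the shift along the tool's x, y, z in mm, then the turn, a rotation vector about the tool's x, y, z in rad. A call has 1 to 20 rows; each row is the pose to reach, as a shift and turn from the pose commanded when the call began, along the tool's axes at that moment; what a row does not reach only later rows make up. A row lasts 1/8 s, in which the tool goes at most 62.5 mm and 10.7 degrees, less where a joint would pass 70% of its speed; a pose out of reach is approached as far as the arm can. A call with a gripper value outside its range is refused whole. OPENING is the gripper command: -1 is shut, 1 is fully open, values between are in proportion, set as the call begins (- or left out, the last holds). The fingers move at their own pace and stop on an object; FORCE is the grip in N (left out, the last holds). Time passes only in rows, so rows that repeat a pose let the fingers close. It gives the time, the measured TCP pose, the force and the opening at its end, in the units of the state.
- sense(): the state, without advancing time (a new reading comes with each control period).
- read_camera(name): name is "scene" or "top"; returns the picture (400x640x3 uint8, red, green, blue); there is no depth.
- camera_model(name): a dict with "mtx" (3x3 intrinsics, pixels), "k1" (the pictures are not rectified: a ray, as slopes to the right and down, at radius r is drawn at 1 + k1 r^2 times it, then the intrinsics apply), "extrinsics" (4x4, takes a point from world to camera coordinates). Camera axes: x right, y up, looking along -z (the intrinsics and any distortion apply to the point x, -y, -z); pixel columns grow to the right and rows downward; lengths in m; the calibration is good to about 2 mm. A picture is of the moment at which its call begins. camera_model takes no time and is no camera call.
- workorder.hand_in(): hands the job in, once; it reports no verdict.
The state is a dict: "clock": time; "joint_positions": joint angles; "dq": joint speeds; "tau": joint torques, N m; "position": TCP position; "tcp_rot": TCP orientation; "ft_force": force on the tool from outside, world axes, zero at the start; "ft_torque": the same for the moment, N m; "grip_width": opening from 0.0 (shut) to 1.0 (fully open).
Only numpy, scipy, OpenCV 4.12 (cv2) and the standard library are available. Lean on these libraries where they do the work, as an engineer would, in place of code of your own. Each camera call takes 0.05 s, during which the arm holds its last target.

## Working session

There is one attempt and no reset: what is moved stays moved. The work goes in short steps, Python scripts to look and compute and a shell command to move; the robot and the scene stay as the last step left them, time stands still between calls to the robot, and variables do not carry over. Pictures are saved under pics/ and viewed, and the job is handed in when it is done.

```bash
mkdir -p pics; python3 - <<'E'
from plant import sense, read_camera, camera_model
import cv2,numpy as np
s=sense();print(s)
for n in("scene","top"):
    im=read_camera(n);cv2.imwrite(f"pics/{n}0.png",im[:,:,::-1]);m=camera_model(n);print(n,np.array(m['mtx']).round(1).tolist(),m['k1'],np.array(m['extrinsics']).round(3).tolist())
E
```

```text
{'clock': 0.0, 'joint_positions': array([ 6.66003118e+01,  2.81637567e+01,  8.93537090e+01,  1.04807409e-03,
        6.25494826e+01, -6.04989908e+00]), 'dq': array([ 0.00592365,  0.01952515, -0.01196623, -0.02173467,  0.01559275,
        0.13689996]), 'tau': array([ 5.96606296e-04, -6.18454456e+01, -2.61597884e+01, -1.86310734e-05,
        3.93372713e-03,  1.14292064e-05]), 'position': array([0.18624422, 0.59633709, 0.23071044]), 'tcp_rot': array([[ 2.98212214e-01,  9.54499474e-01, -4.78946836e-04],
       [ 9.54498889e-01, -2.98212566e-01, -1.06592342e-03],
       [-1.16025131e-03, -1.39282841e-04, -9.99999317e-01]]), 'ft_force': array([ 0.58818518, -0.1128975 ,  0.04125786]), 'ft_torque': array([-0.05893846, -0.01603158, -0.03513412]), 'grip_width': 0.9969285451449161}
scene [[487.6, 0.0, 318.6], [0.0, 487.6, 203.3], [0.0, 0.0, 1.0]] 0.03264189836436659 [[0.789, 0.614, -0.01, -0.425], [-0.339, 0.45, 0.826, 0.119], [0.512, -0.648, 0.563, -1.617], [0.0, 0.0, 0.0, 1.0]]
top [[433.2, 0.0, 315.8], [0.0, 433.2, 199.4], [0.0, 0.0, 1.0]] 0.040715062966323524 [[0.021, -1.0, 0.005, 0.005], [0.986, 0.021, 0.167, -0.549], [-0.167, 0.002, 0.986, -1.036], [0.0, 0.0, 0.0, 1.0]]
```

View pics/top0.png

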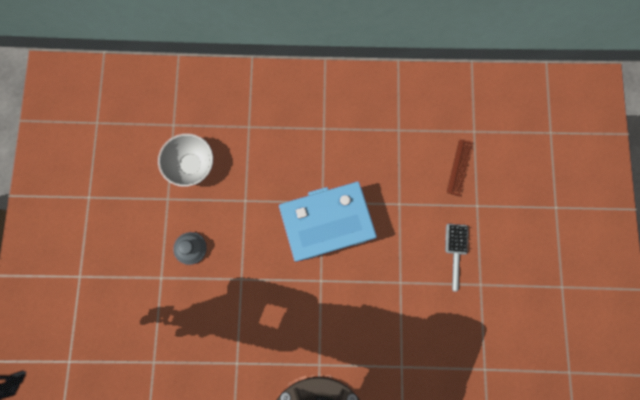

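View pics/scene0.png

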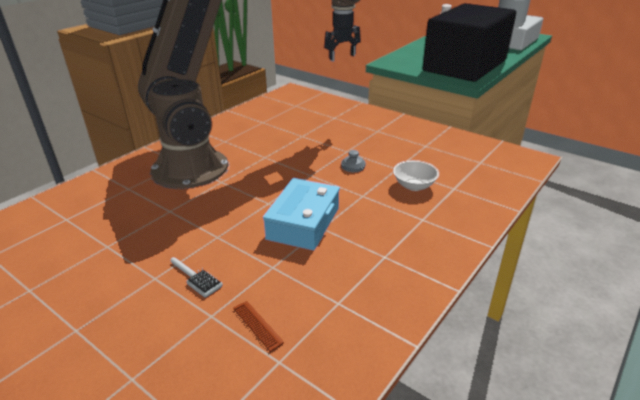

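The top view shows the box centred near (328,221), with its thumb lip at (318,191) on the far side. The white buttons are at (301,212) and (345,200). With the lip towards the viewer, the one on the left is (345,200), so that is the round one. Next I'll measure them.

```bash
cat > h.py <<'E'
import cv2,numpy as np
from plant import camera_model
def ray(n,px):
    m=camera_model(n);K=np.array(m['mtx']);E=np.array(m['extrinsics'])
    d=np.array([(px[0]-K[0,2])/K[0,0],(px[1]-K[1,2])/K[1,1]])
    u=d.copy()
    for _ in range(20): u=d/(1+m['k1']*(u@u))
    R=E[:3,:3];return -R.T@E[:3,3],R.T@np.array([u[0],-u[1],-1])
def plane(n,px,z):
    o,d=ray(n,px);return o+d*(z-o[2])/d[2]
def tri(a,b):
    A=[];B=[]
    M=np.zeros((3,3));v=np.zeros(3)
    for n,p in(("top",a),("scene",b)):
        o,d=ray(n,p);d/=np.linalg.norm(d);P=np.eye(3)-np.outer(d,d);M+=P;v+=P@o
    return np.linalg.solve(M,v)
E
python3 - <<'E'
import cv2,numpy as np
from h import *
roi={'top':(275,180,380,265),'scene':(255,170,350,250)}
C={}
for n in roi:
    im=cv2.imread(f"pics/{n}0.png");x0,y0,x1,y1=roi[n]
    c=im[y0:y1,x0:x1];hsv=cv2.cvtColor(c,cv2.COLOR_BGR2HSV)
    cv2.imwrite(f"pics/{n}0z.png",cv2.resize(c,None,fx=6,fy=6,interpolation=cv2.INTER_CUBIC))
    m=((hsv[...,1]<75)&(hsv[...,2]>150)).astype('uint8')
    k,_,st,ce=cv2.connectedComponentsWithStats(m)
    for i in range(1,k):
        if st[i,4]>20:
            p=ce[i]+[x0,y0];print(n,p.round(1),st[i],plane(n,p,.083).round(4))
    if n=='top':
        b=((hsv[...,0]>90)&(hsv[...,0]<115)&(hsv[...,1]>90)).astype('uint8')
        cs,_=cv2.findContours(b,0,2);q=max(cs,key=cv2.contourArea)
        r=cv2.minAreaRect(q);bp=cv2.boxPoints(r)+[x0,y0];print([plane(n,p,.075).round(4).tolist() for p in bp])
E
```

```text
top [344.5 199.7] [64 15 11 11 96] [ 0.5435 -0.0524  0.083 ]
top [300.6 212.5] [ 20  27  12  12 105] [0.5101 0.0525 0.083 ]
top [286.9 235.1] [ 4 29 17 52 79] [0.4552 0.0837 0.083 ]
[[0.5357, 0.1077, 0.075], [0.5989, -0.0855, 0.075], [0.4558, -0.1281, 0.075], [0.3954, 0.0612, 0.075]]
scene [323.5 183.5] [50 10 36  9 61] [0.4949 0.0802 0.083 ]
scene [321.7 190. ] [62 17 10  8 61] [0.5114 0.0505 0.083 ]
scene [272.9 202.9] [ 8 20 21 28 53] [ 0.4469 -0.0773  0.083 ]
scene [307.3 211.6] [47 38 11  9 65] [ 0.5449 -0.0536  0.083 ]
```

View pics/top0z.png

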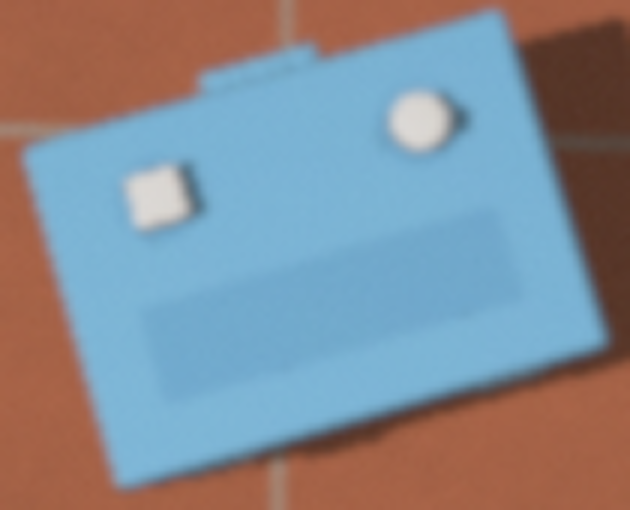

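View pics/scene0z.png

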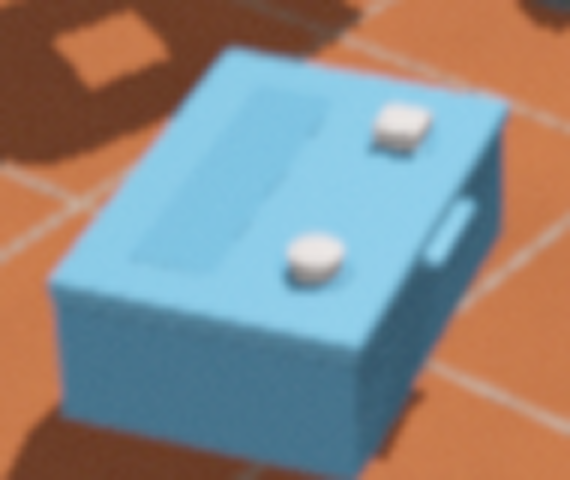

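The two views agree to about 2 mm. The round button is at (0.544, -0.053), the buttons measure 110 mm apart as expected, and the zoom confirms which one is round. I'll shut the fingers and travel above the button at the current height. In the tool frame that is about x -513, y +535.

```bash
python3 -m creep '[[-10,11,0,0,0,0],[-35,37,0,0,0,0],[-72,75,0,0,0,0],[-110,115,0,0,0,0],[-148,155,0,0,0,0],[-186,195,0,0,0,0],[-224,235,0,0,0,0],[-262,275,0,0,0,0],[-300,315,0,0,0,0],[-338,355,0,0,0,0],[-376,395,0,0,0,0],[-414,435,0,0,0,0],[-452,472,0,0,0,0],[-483,505,0,0,0,0],[-502,525,0,0,0,0],[-511,533,10,0,0,0],[-513,535,25,0,0,0],[-513,535,40,0,0,0],[-513,535,40,0,0,0],[-513,535,40,0,0,0]]' -1
python3 - <<'E'
from plant import sense, read_camera
import cv2
s=sense();print(s['clock'],s['position'],s['tcp_rot'].round(4),s['ft_force'],s['grip_width'],s['joint_positions'])
E
```

```text
clock: 2.6
position: [0.5441, -0.052, 0.1914]
tcp_rot: [[0.297, 0.955, 0.0], [0.955, -0.297, 0.0], [0.0, 0.0, -1.0]]
ft_force: [0.8, -0.0, -0.3]
grip_width: -0.003
2.6 [ 0.54405347 -0.05203498  0.19143938] [[ 2.974e-01  9.548e-01  1.000e-04]
 [ 9.548e-01 -2.974e-01  1.000e-04]
 [ 1.000e-04  1.000e-04 -1.000e+00]] [ 0.82491719 -0.03550544 -0.25714119] -0.003219558230297638 [-1.23922930e+01  2.44246318e+01  1.03066016e+02  9.45114305e-03
  5.25030346e+01 -8.50987651e+01]
```

```bash
python3 -m creep '[[-1,0,12,0,0,0],[-1,0,30,0,0,0],[-1,0,48,0,0,0],[-1,0,66,0,0,0],[-1,0,80,0,0,0],[-1,0,90,0,0,0],[-1,0,94,0,0,0],[-1,0,94,0,0,0]]' -1
python3 - <<'E'
from plant import sense, read_camera
import cv2
s=sense();print(s['position'],s['ft_force'])
for n,(x0,y0,x1,y1) in {'top':(265,160,395,265),'scene':(235,130,365,250)}.items():
    im=read_camera(n)[y0:y1,x0:x1,::-1];cv2.imwrite(f"pics/{n}1z.png",cv2.resize(im,None,fx=5,fy=5,interpolation=cv2.INTER_CUBIC)[:600])
E
```

```text
clock: 3.6
position: [0.5438, -0.0536, 0.0973]
tcp_rot: [[0.298, 0.955, 0.0], [0.955, -0.298, 0.0], [0.0, 0.0, -1.0]]
ft_force: [-0.0, 1.1, -0.8]
grip_width: -0.002
[ 0.54382355 -0.05357672  0.09731273] [-0.01552542  1.09245052 -0.80583243]
```

View pics/scene1z.png

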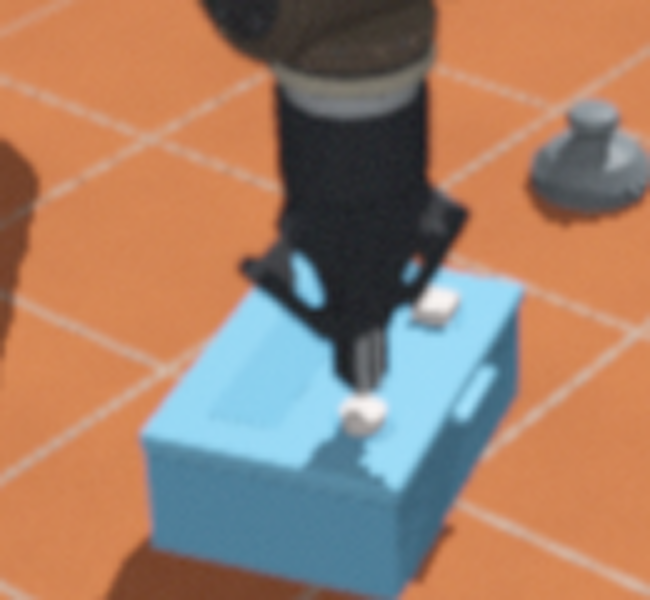

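View pics/top1z.png

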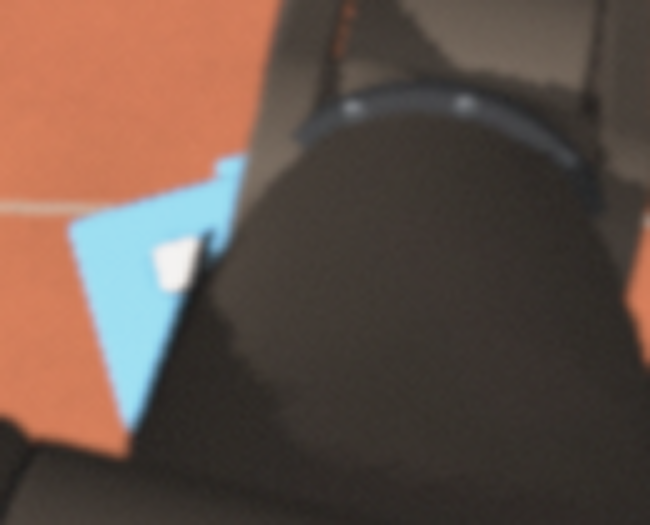

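The scene view shows the shut fingertips directly above the round button, at about (362,410) in the crop. The square button is clear of the fingers. Next I'll lower slowly and watch the force.

```bash
python3 -m creep '[[0,0,5,0,0,0],[0,0,9,0,0,0],[0,0,11,0,0,0],[0,0,12,0,0,0],[0,0,13,0,0,0],[0,0,14,0,0,0],[0,0,15,0,0,0],[0,0,15,0,0,0]]' -1
```

```text
clock: 4.7
position: [0.5438, -0.0536, 0.0823]
tcp_rot: [[0.298, 0.954, 0.0], [0.954, -0.298, 0.0], [0.0, 0.0, -1.0]]
ft_force: [-1.0, 0.6, 2.2]
grip_width: -0.0
```

```bash
python3 -m creep '[[0,0,0.5,0,0,0],[0,0,1,0,0,0],[0,0,1.5,0,0,0],[0,0,2,0,0,0],[0,0,2.5,0,0,0],[0,0,3,0,0,0],[0,0,3.5,0,0,0],[0,0,4,0,0,0],[0,0,4,0,0,0]]' -1
```

```text
clock: 5.82
position: [0.5437, -0.0535, 0.0782]
tcp_rot: [[0.298, 0.955, -0.0], [0.955, -0.298, 0.0], [0.0, -0.0, -1.0]]
ft_force: [-1.0, 0.8, 1.7]
grip_width: 0.0
```

```bash
python3 -m creep '[[0,0,0.25,0,0,0],[0,0,0.5,0,0,0],[0,0,0.75,0,0,0],[0,0,1,0,0,0],[0,0,1,0,0,0]]' -1; python3 -m creep '[[0,0,0.25,0,0,0],[0,0,0.5,0,0,0],[0,0,0.5,0,0,0]]' -1
```

```text
clock: 6.45
position: [0.5438, -0.0535, 0.0773]
tcp_rot: [[0.298, 0.955, 0.0], [0.955, -0.298, 0.0], [0.0, 0.0, -1.0]]
ft_force: [-0.3, 0.6, 2.6]
grip_width: -0.002
clock: 6.82
position: [0.5438, -0.0536, 0.077]
tcp_rot: [[0.298, 0.955, 0.0], [0.955, -0.298, 0.0], [0.0, 0.0, -1.0]]
ft_force: [-0.5, 0.9, 5.6]
grip_width: -0.0
```

```bash
python3 -m creep '[[0,0,0.2,0,0,0],[0,0,0.4,0,0,0],[0,0,0.4,0,0,0]]' -1; python3 -m creep '[[0,0,0.2,0,0,0],[0,0,0.2,0,0,0]]' -1
```

```text
clock: 7.2
position: [0.5438, -0.0535, 0.0769]
tcp_rot: [[0.298, 0.955, 0.0], [0.955, -0.298, -0.0], [0.0, 0.0, -1.0]]
ft_force: [-2.7, 0.1, 10.6]
grip_width: 0.002
clock: 7.45
position: [0.5438, -0.0536, 0.0769]
tcp_rot: [[0.298, 0.954, 0.001], [0.954, -0.298, -0.0], [0.0, 0.001, -1.0]]
ft_force: [-3.4, 0.4, 12.5]
grip_width: 0.002
```

The button is on its hard stop: TCP z is 76.9 mm against the expected 77, and the force climbed to 12.5 N with no further travel. I'll retract straight up, slowly at first, then move the hand off to the side.

```bash
python3 -m creep '[[0,0,-1,0,0,0],[0,0,-3,0,0,0],[0,0,-8,0,0,0],[0,0,-20,0,0,0],[0,0,-45,0,0,0],[0,0,-75,0,0,0],[0,0,-105,0,0,0],[0,0,-135,0,0,0],[0,0,-155,0,0,0],[0,0,-165,0,0,0],[0,0,-165,0,0,0]]' -1
python3 -m creep '[[10,-11,0,0,0,0],[35,-37,0,0,0,0],[72,-75,0,0,0,0],[110,-115,0,0,0,0],[148,-155,0,0,0,0],[186,-195,0,0,0,0],[224,-235,0,0,0,0],[262,-275,0,0,0,0],[300,-315,0,0,0,0],[338,-355,0,0,0,0],[376,-395,0,0,0,0],[414,-435,0,0,0,0],[450,-470,0,0,0,0],[475,-498,0,0,0,0],[490,-515,0,0,0,0],[495,-520,0,0,0,0],[495,-520,0,0,0,0],[495,-520,0,0,0,0]]' -1
python3 - <<'E'
from plant import read_camera
import cv2,numpy as np
from h import *
for n,(x0,y0,x1,y1) in {'top':(275,180,380,265),'scene':(255,170,350,250)}.items():
    full=read_camera(n);old=cv2.imread(f"pics/{n}0.png");im=np.ascontiguousarray(full[:,:,::-1])
    c=im[y0:y1,x0:x1];z=lambda a:cv2.resize(a,None,fx=4,fy=4,interpolation=cv2.INTER_CUBIC)
    cv2.imwrite(f"pics/{n}2.png",im)
    cv2.imwrite(f"pics/{n}2z.png",np.hstack([z(old[y0:y1,x0:x1])[:, :400],z(c)[:, :400]]))
    for nm,I in(("old",old),("new",im)):
        c=I[y0:y1,x0:x1];hsv=cv2.cvtColor(c,cv2.COLOR_BGR2HSV)
        m=((hsv[...,1]<75)&(hsv[...,2]>150)).astype('uint8')
        k,_,st,ce=cv2.connectedComponentsWithStats(m)
        for i in range(1,k):
            if st[i,4]>20: print(n,nm,(ce[i]+[x0,y0]).round(1),st[i,4])
        if n=='top':
            b=((hsv[...,0]>90)&(hsv[...,0]<115)&(hsv[...,1]>90)).astype('uint8')
            q=max(cv2.findContours(b,0,2)[0],key=cv2.contourArea);print(nm,cv2.minAreaRect(q))
E
```

```text
clock: 8.82
position: [0.5438, -0.0536, 0.2417]
tcp_rot: [[0.298, 0.955, 0.001], [0.955, -0.298, -0.0], [0.0, 0.001, -1.0]]
ft_force: [0.5, 0.1, -0.3]
grip_width: -0.002
clock: 11.08
position: [0.1957, 0.5732, 0.2413]
tcp_rot: [[0.299, 0.954, 0.0], [0.954, -0.299, -0.0], [-0.0, 0.0, -1.0]]
ft_force: [-0.3, 0.5, -0.6]
grip_width: -0.001
top old [344.5 199.7] 96
top old [300.6 212.5] 105
top old [286.9 235.1] 79
old ((51.86903381347656, 39.5602912902832), (61.357078552246094, 83.23681640625), 73.41265869140625)
top new [344.2 200.1] 93
top new [300.6 212.5] 104
top new [287.7 237.9] 71
new ((51.879539489746094, 39.54932403564453), (61.3463249206543, 83.23721313476562), 73.44293212890625)
scene old [323.5 183.5] 61
scene old [321.7 190. ] 61
scene old [272.9 202.9] 53
scene old [307.3 211.6] 65
scene new [325.  183.8] 57
scene new [321.7 190. ] 61
scene new [270.6 205.8] 41
scene new [307.3 214. ] 57
```

View pics/scene2z.png

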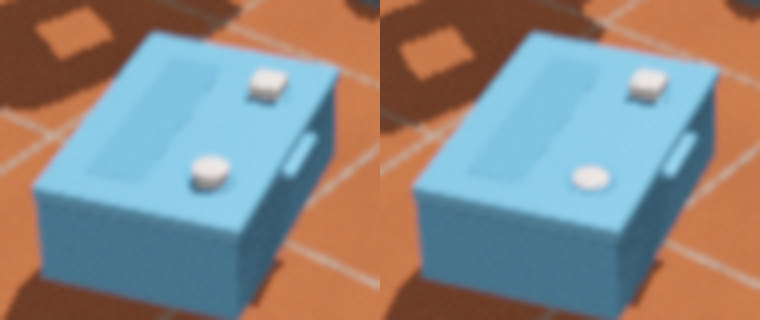

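View pics/top2.png

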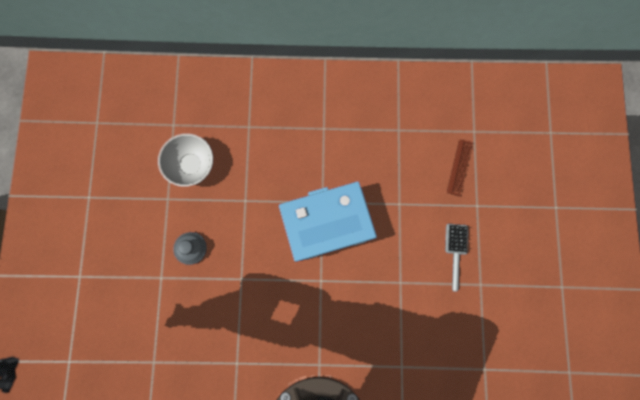

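The scene pair shows the round button now nearly flush: its pixel row went from 211.6 to 214.0. The square button is still at (321.7,190.0). In the top view the box outline and the bystanders have not moved, and the hand is far away at the lower left.

```bash
python3 -c "
from plant import workorder
print(workorder.hand_in())"
```

```text
the job is handed in; nothing more can be done
None
```

I pressed the round lock button straight down with the shut fingertips until it reached its hard stop, then lifted the hand and moved it well away to the robot's left. The job was handed in at about 11 s.

**Button down:** the fingertips stopped at 76.9 mm above the bench (77 mm expected). The force reading climbed to 12.5 N with no further travel. The camera afterwards shows the button nearly flush with the lid.

**Everything else:** the square release button is at the same pixels as before. The box outline matches within 0.02 px and the lid looks shut. I compared the brush, bowl, comb and massager only by eye in the top view, and they look unmoved. None of these checks failed or disagreed.

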